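Unscrew the honing head's cap, thread hand unknown

TASK

Take the brass cap off the honing head with the red disc, so that the disc can be changed: its thread may be left- or right-handed, so try gently which way it loosens, unscrew it right out of its thread, and lift it straight up off the spindle. Finish while still holding the cap in the gripper, upright and at rest above its own spindle, with a clear gap of at least 4 cm between the spindle's tip and the cap. Leave the blue head's cap and everything else on the bench alone.

Things in the scene. Friction and masses are not known exactly. Their poses are not given: they have to be found in the camera images.
- cap: Brass knurled cap on the head with the RED disc, to be removed: closed-topped cylinder, 54 mm diameter, 36 mm tall, 0.13 to 0.25 kg. Origin: centre of its underside, z up. Screwed down, its underside rests on the disc and its side is free to grip from above. Turned the tightening way it meets a solid stop within 0.35 rad; then torque rises and the fingers slip. Let go part-way, it stays there.
- cap_top (a point): Centre of the same cap's flat top, 36 mm above its underside. Loosening, the cap turns freely and climbs 20 mm per turn (3.2 mm per rad). It is out of the thread after 2.75 rad at most, counted from the start; 0.4 rad further does no harm, it just climbs on. Then it lifts straight off.
- cap_mark (a point): Outer end of a white painted dash on the flat top of the same cap, 22 mm from its axis, 36 mm above its underside: shows how the cap turns. At the start it points to about world +x (within 0.1 rad).
- red_head: Fixed round honing head, dark housing with a red disc on top: foot 156 mm across, disc 144 mm in diameter, its flat top 74 mm above the bench. Origin: centre of its foot on the bench, z up. Under the cap a locked 37 mm threaded spindle stands on the disc's centre, tip 26 mm above the disc. Its thread hand, left or right, differs from start to start and does not show from outside.
- blue_head: The same kind of honing head with a blue disc, same sizes and origin. To be left alone.
- other_cap: Brass cap on the blue head, the same size as the other cap, origin at the centre of its underside. To be left alone.
- other_cap_mark (a point): Outer end of the white dash on the cap on the blue head, 22 mm from its axis.
- plane: Metal bench plane with dark wooden knob and handle, 220 x 60 mm, about 105 mm tall, loose bystander; origin under its centre.
- wooden_plane: Dark wooden plane, 200 x 60 mm, about 130 mm tall at its iron, loose bystander; origin under its centre.
- plane_iron: Flat steel plane iron, 150 x 44 x 5 mm, lying on the bench between the heads, bystander; origin under its centre, long axis x.
- honing_guide: Small aluminium and brass honing guide, 40 x 90 x 30 mm, bystander; origin under its centre.
- oil_bottle: Clear honing oil bottle with red cap, 48 mm in diameter, 110 mm tall, bystander; origin under its centre.
- stone: Blue sharpening stone, 180 x 65 x 24 mm, bystander; origin under its centre.
- screwdriver: Screwdriver with a wooden handle, 220 mm long, lying flat on the bench, bystander; origin under its length.

How it is judged (in metres and radians):
On the way:
1. the cap has been unscrewed part-way: turned by more than 40 degrees and climbed more than 2.5 mm, still upright on its spindle (angle between the x axis of cap and the x axis of red_head, either way round above 0.7 rad and z of cap in the frame of red_head between 0.0765 and 0.09 m and horizontal distance between cap and red_head below 0.006 m and angle between cap's own z axis and vertical below 0.15 rad), for 0.1 s.
At the end, for the whole second after the job is handed in: the cap is held by the fingers (over 2 N), its underside at least 30 mm above the spindle's tip (56 mm above the red disc), within 50 mm sideways of the spindle's axis, tilted less than 0.25 rad, at rest (under 20 mm/s), below 0.35 m, touching nothing of the head (z of cap in the frame of red_head above 0.13 m and horizontal distance between cap and red_head below 0.05 m and angle between cap's own z axis and vertical below 0.25 rad and contact force between the fingers and cap above 2 N and contact force between cap and red_head below 0.1 N and linear speed of cap below 0.02 m/s and height (world z) of cap below 0.35 m); the arm keeps its last pose, push and grip.
It fails at once if the blue head's cap was turned or moved by more than 6 mm (distance of any of other_cap_mark, other_cap from where it was at the start of the episode above 0.006 m).
It fails at once if a bystander was moved by more than 20 mm (distance of any of plane, wooden_plane, plane_iron, honing_guide, oil_bottle, stone, screwdriver from where it was at the start of the episode above 0.02 m).
It also fails if it takes over 50 s, if anything falls off the work surface, if the arm or the gripper's body presses on something with over 40 N, if the wrist force passes 120 N, or if a joint passes its speed limit or range.

ROBOT

A 6-joint arm with a two-finger parallel gripper is mounted at the origin on the work surface. World frame = base frame: x ahead of the robot, y to its left, z up, the work surface at z = 0. Lengths are in mm, angles in rad, forces in N, time in s.
With the tool pointing down it reaches from about 400 to 925 mm from the base axis. Payload 12.5 kg.
Tool frame: the origin (TCP) lies at the very end of the fingers, on their centre line; the grasp point (between the pads) lies 19 mm behind it; z points along the fingers, y is the line along which they close (so a half turn about z gives the same grasp; the last joint's range is limited). The gripper opens to 95 mm and grips with 3 to 60 N. Pads are 20 mm wide; open, the fingers measure 119 mm over their backs; the gripper's body (75 mm by 180 mm) begins 59 mm behind the grasp point.
Start: joints at [-1.286, 0.491, 1.559, -0, 1.092, -0.106], TCP at [238.104, -577.887, 214.661] pointing down, gripper open.
Joint ranges: [-3.1, 3.1], [-0.84, 2.19], [0.05, 2.79], [-1.13, 4.28], [0.06, 2.93], [-2.69, 2.69]. Speed limits (rad/s): [2.22, 2.22, 2.79, 3.14, 3.14, 3.14].

INTERFACE

Orientations are given as [roll, pitch, yaw] about the fixed x, y, z axes, in that order (R = Rz(yaw) Ry(pitch) Rx(roll)).
In Python, from cell import env, order, read_camera, camera_info, state gives the robot as it stands (env), with the cameras as plain functions, the readings as plain functions and the job (order).
- The arm moves only by the tool advance, called as name([rows], argument=value, ...), one row to a line, values as JSON. Schema: {"type":"object","properties":{"segments":{"type":"array","items":{"type":"object","properties":{"sx":{"type":"number"},"sy":{"type":"number"},"sz":{"type":"number"},"spin":{"type":"number"},"aperture":{"type":"number"}},"additionalProperties":false,"required":["aperture"]},"minItems":1,"maxItems":5},"only":{"type":"string"},"quiet":{"type":"boolean"},"lines":{"type":"string"}},"required":["segments"],"additionalProperties":false}. segments is a list of rows, 1 to 5 of them, each an object with the fields sx, sy, sz (the shift in mm), spin (a turn about the tool's z in rad), aperture (the opening from 0.0 (shut) to 1.0 (fully open)); a field left out counts as zero (the opening has to be given); each row is the pose to reach, as a shift and turn from the pose commanded when the call began, along the tool's axes at that moment; what a row does not reach only later rows make up. A row lasts 1/12 s, in which the tool goes at most 41.7 mm and 0.125 rad, less where a joint would pass 70% of its speed; a pose out of reach is approached as far as the arm can. The fingers move at their own pace and stop on an object; the grip force is fixed at half the most. Time passes only in rows, so rows that do not move let the fingers close. The tool returns the time, the measured TCP pose, the force, the opening and the grip force at its end. only (a regular expression) keeps the lines of the reply that match it, lines (a string "A,B") keeps lines A to B, and quiet returns only ok. Input that does not fit is refused with a message, and nothing moves.
- state(): the state, without advancing time (a new reading comes with each control period).
- read_camera(name): name is "side" or "top"; returns (picture, depth): 400x640x3 uint8, red, green, blue; 400x640 float32, mm along the optical axis (not along the pixel's ray), 0 where there is no reading.
- camera_info(name): a dict with "vertical_fov" (degrees; the focal length in pixels is half the picture's height over the tangent of half this angle, whatever the lens; pixels are square), "cx", "cy" (the principal point, pixels), "dist_coeffs" ([k1, k2, p1, p2, k3] as OpenCV has them; the pictures are not rectified), "origin" and "attitude" of the camera in the world. Camera axes: x right, y down, z forward; pixel columns grow to the right and rows downward; lengths in mm; the calibration is good to about 2 mm. A picture is of the moment at which its call begins. camera_info takes no time and is no camera call.
- order.job_done(): hands the job in; it is judged then, once.
The state is a dict: "t": time; "joints": joint angles; "qvel": joint speeds; "tau": joint torques, N m; "eef_pos": TCP position; "tcp_rot": TCP orientation; "ft_force": force on the tool from outside, world axes, zero at the start; "moment": the same for the moment, N m; "opening": opening from 0.0 (shut) to 1.0 (fully open); "grip_force": force on a finger pad.
Only numpy, scipy, OpenCV 4.12 (cv2) and the standard library are available. Lean on these libraries where they do the work, as an engineer would, in place of code of your own. Each camera call takes 0.05 s, during which the arm holds its last target. There are 200 camera calls.

## Working session

There is one attempt and no reset: what is moved stays moved. The work goes in short steps, Python scripts to look and compute and a tool call to move; the robot and the scene stay as the last step left them, time stands still between calls to the robot, and variables do not carry over. Pictures are saved under pics/ and viewed, at most 10 in all, crops included, and the job is handed in when it is done.

```bash
ls; mkdir -p pics; cat > h.py <<'E'
import numpy as np, cv2
from cell import env, order, read_camera, camera_info, state
from scipy.spatial.transform import Rotation as R
def cam(name):
    i=camera_info(name); f=200/np.tan(np.radians(i["vertical_fov"])/2)
    K=np.array([[f,0,i["cx"]],[0,f,i["cy"]],[0,0,1]]); return i,K,np.array(i["dist_coeffs"],float)
def world(name,uv,d):
    i,K,D=cam(name); p=cv2.undistortPoints(np.array(uv,float).reshape(-1,1,2),K,D).reshape(-1,2)
    c=np.c_[p,np.ones(len(p))]*np.array(d).reshape(-1,1)
    A=np.array(i["attitude"],float); A=R.from_euler('xyz',A).as_matrix() if A.shape==(3,) else A
    return c@A.T+np.array(i["origin"])
E
python3 - <<'E'
from h import *
print(camera_info("top"),camera_info("side"))
for n in("top","side"):
    p,d=read_camera(n); cv2.imwrite(f"pics/{n}0.png",p[...,::-1]); np.save(f"{n}0.npy",d)
print(state())
E
```

```text
cell.py
pics
{'vertical_fov': 56.3786709990918, 'cx': 319.22108301060825, 'cy': 201.81198846056358, 'dist_coeffs': array([-0.05454229,  0.        ,  0.        ,  0.        ,  0.        ]), 'origin': array([ 458.82575481,    8.85413296, 1049.78427359]), 'attitude': array([-3.05556569, -0.03403969, -1.57552233])} {'vertical_fov': 55.033809633737754, 'cx': 322.5004229374186, 'cy': 200.28856145525936, 'dist_coeffs': array([0.01912056, 0.        , 0.        , 0.        , 0.        ]), 'origin': array([ 346.17217284,  804.12769193, 1119.05682712]), 'attitude': array([-2.46932563,  0.00830646, -2.92004176])}
{'t': 0.1, 'joints': array([-1.28561006e+00,  4.91514656e-01,  1.55941320e+00,  1.42778187e-06,
        1.09171570e+00, -1.05602049e-01]), 'qvel': array([ 0.0001878 , -0.00190266, -0.00227217, -0.00119783, -0.00055423,
       -0.00075902]), 'tau': array([ 3.11266995e-03, -6.13622904e+01, -2.58605701e+01,  6.93990639e-02,
        4.69797815e-02, -2.67390129e-05]), 'eef_pos': array([ 238.02817937, -577.64944518,  214.10213381]), 'tcp_rot': array([-3.14054774e+00, -1.12030659e-04,  3.90787603e-01]), 'ft_force': array([ 0.46635027,  0.50423998, -0.76764625]), 'moment': array([-0.02147793,  0.01803115,  0.01778953]), 'grip_force': 0.0, 'opening': 0.9992858104926537}
```

View pics/top0.png

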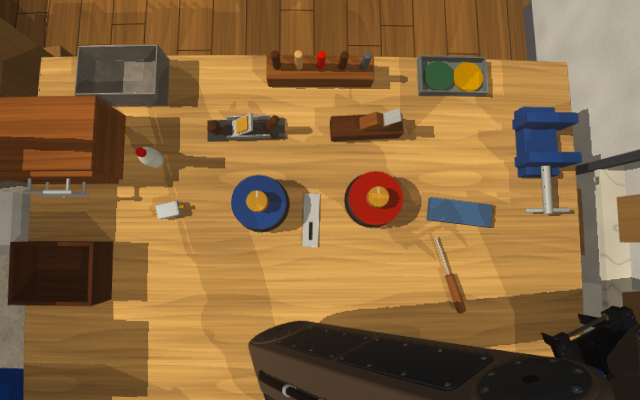

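View pics/side0.png

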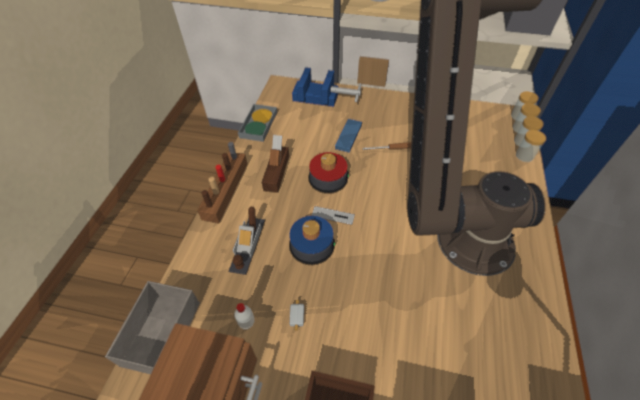

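The top view shows the red disc near (375,199) with its cap at (378,197). The blue disc is at (260,203), the stone at (460,212) and the wooden plane at (366,126). The side view has the red cap at (328,162).

```bash
cat >> h.py <<'E'
def cloud(name,d):
    v,u=np.mgrid[0:400,0:640]; return world(name,np.c_[u.ravel(),v.ravel()],d.ravel()).reshape(400,640,3)
E
python3 - <<'E'
from h import *
for n,c in(("top",(378,197)),("side",(328,160))):
    d=np.load(f"{n}0.npy"); p=cv2.imread(f"pics/{n}0.png").astype(int); P=cloud(n,d)
    v,u=np.mgrid[0:400,0:640]; near=(np.hypot(u-c[0],v-c[1])<40)
    x0=P[c[1],c[0]]; print(n,x0, "bench z",np.median(P[235:250,330:400,2]) if n=="top" else '')
    m=near&(abs(P[...,2]-110)<6)&(np.hypot(*(P[...,:2]-x0[:2]).transpose(2,0,1))<40)
    q=P[m]; (cx,cy),r=cv2.minEnclosingCircle(q[:,:2].astype(np.float32)); print("cap",m.sum(),q.mean(0),(cx,cy),r)
    red=near&(p[...,2]>110)&(p[...,1]<60)&(abs(P[...,2]-74)<6); q=P[red]
    (cx,cy),r=cv2.minEnclosingCircle(q[:,:2].astype(np.float32)); print("disc",red.sum(),np.median(q[:,2]),(cx,cy),r)
    # outline fit of cap+disc
    m=near&(P[...,2]>66); q=P[m];(cx,cy),r=cv2.minEnclosingCircle(q[:,:2].astype(np.float32)); print("all",(cx,cy),r)
E
```

```text
top [ 551.98981239 -173.86985647  108.19599742] bench z -0.10365149389815542
cap 348 [ 554.60418787 -175.25563     109.95687755] (554.9348754882812, -175.80459594726562) 27.173187255859375
disc 1654 73.90878250568483 (554.8390502929688, -175.22439575195312) 71.89019775390625
all (524.4777221679688, -114.40303039550781) 139.6514892578125
side [ 552.16483133 -163.8291489   112.20067647] bench z 
cap 133 [ 554.27115914 -171.38990236  109.56570501] (555.4606323242188, -171.5068359375) 28.833284378051758
disc 572 73.78525151507677 (554.1909790039062, -172.04054260253906) 72.22369384765625
all (452.1152038574219, 278.73077392578125) 535.9719848632812
```

The two views agree: cap at about (554.6, -174.4), top at z 110, disc at z 74, and the radii match. Next I'll work out the move in tool axes.

```bash
cat >> h.py <<'E'
def go(x,y,z):
    s=state(); M=R.from_euler('xyz',s["tcp_rot"]).as_matrix(); print("delta tool",(M.T@(np.array([x,y,z])-s["eef_pos"])).round(1),"t",round(s["t"],2),"q6",s["joints"][5].round(3),"rot",s["tcp_rot"].round(3),"pos",s["eef_pos"].round(1),"Mz",s["moment"].round(2),"F",s["ft_force"].round(1))
E
python3 -c "
from h import *
go(554.6,-174.4,200)"
```

```text
delta tool [ 446.3 -252.2   14.4] t 0.1 q6 -0.106 rot [-3.141 -0.     0.391] pos [ 238.  -577.6  214.1] Mz [-0.02  0.02  0.02] F [ 0.5  0.5 -0.8]
```

advance([
  {"sx": 35, "sy": -20, "aperture": 1},
  {"sx": 70, "sy": -40, "aperture": 1},
  {"sx": 105, "sy": -60, "aperture": 1},
  {"sx": 140, "sy": -80, "aperture": 1},
  {"sx": 175, "sy": -100, "aperture": 1},
])

```text
t: 0.52
eef_pos: [362.5, -417.1, 214.4]
tcp_rot: [-3.141, 0.0, 0.39]
ft_force: [0.6, -0.8, 0.8]
opening: 1.001
grip_force: 0.0
```

advance([
  {"sx": 35, "sy": -20, "aperture": 1},
  {"sx": 70, "sy": -40, "aperture": 1},
  {"sx": 105, "sy": -60, "aperture": 1},
  {"sx": 140, "sy": -80, "aperture": 1},
  {"sx": 175, "sy": -100, "aperture": 1},
])

```text
t: 0.93
eef_pos: [486.3, -257.8, 214.5]
tcp_rot: [-3.141, 0.0, 0.391]
ft_force: [-0.4, -0.8, -0.2]
opening: 1.0
grip_force: 0.0
```

```bash
python3 -c "
from h import *
go(554.6,-174.4,200)"
```

```text
delta tool [ 94.9 -51.1  14.5] t 0.93 q6 0.573 rot [-3.141  0.     0.391] pos [ 486.3 -257.8  214.5] Mz [-0.03 -0.02 -0.06] F [-0.4 -0.8 -0.2]
```

advance([
  {"sx": 35, "sy": -20, "sz": 5, "spin": -0.12, "aperture": 1},
  {"sx": 65, "sy": -35, "sz": 10, "spin": -0.24, "aperture": 1},
  {"sx": 88, "sy": -47, "sz": 14, "spin": -0.36, "aperture": 1},
  {"sx": 88, "sy": -47, "sz": 14, "spin": -0.48, "aperture": 1},
  {"sx": 88, "sy": -47, "sz": 14, "spin": -0.6, "aperture": 1},
])

```text
t: 1.35
eef_pos: [549.6, -181.0, 199.9]
tcp_rot: [-3.14, 0.0, 0.999]
ft_force: [-0.1, 0.4, -0.1]
opening: 1.003
grip_force: 0.0
```

advance([
  {"spin": -0.12, "aperture": 1},
  {"spin": -0.24, "aperture": 1},
  {"spin": -0.36, "aperture": 1},
  {"spin": -0.48, "aperture": 1},
  {"spin": -0.6, "aperture": 1},
])

```text
t: 1.77
eef_pos: [548.9, -182.6, 200.3]
tcp_rot: [-3.141, -0.0, 1.597]
ft_force: [0.1, 0.0, -0.7]
opening: 0.999
grip_force: 0.0
```

advance([
  {"spin": -0.12, "aperture": 1},
  {"spin": -0.18, "aperture": 1},
  {"spin": -0.18, "aperture": 1},
  {"spin": -0.18, "aperture": 1},
])

```text
t: 2.1
eef_pos: [548.9, -182.6, 200.4]
tcp_rot: [-3.141, -0.0, 1.768]
ft_force: [-0.1, -0.8, -1.0]
opening: 0.997
grip_force: 0.0
```

```bash
python3 -c "
from h import *
go(554.6,-174.4,82)"
```

```text
delta tool [  6.9   7.2 118.4] t 2.1 q6 -0.633 rot [-3.141 -0.     1.768] pos [ 548.9 -182.6  200.4] Mz [-0.05 -0.15 -0.04] F [-0.1 -0.8 -1. ]
```

advance([
  {"sx": 7, "sy": 7, "aperture": 1},
  {"sx": 7, "sy": 7, "sz": 30, "aperture": 1},
  {"sx": 7, "sy": 7, "sz": 60, "aperture": 1},
  {"sx": 7, "sy": 7, "sz": 75, "aperture": 1},
  {"sx": 7, "sy": 7, "sz": 75, "aperture": 1},
])

```text
t: 2.52
eef_pos: [553.4, -173.3, 122.5]
tcp_rot: [-3.137, -0.003, 1.769]
ft_force: [-0.4, 1.1, 0.2]
opening: 1.001
grip_force: 0.0
```

```bash
python3 - <<'E'
from h import *
go(554.6,-174.4,82)
p,d=read_camera("top"); a=cv2.resize(p[130:270,290:480,::-1],None,fx=4,fy=4,interpolation=2)
p,d=read_camera("side"); b=cv2.resize(p[100:240,260:450,::-1],None,fx=4,fy=4,interpolation=2)
cv2.imwrite("pics/a.png",cv2.resize(np.vstack([a,b]),None,fx=.53,fy=.53))
E
```

```text
delta tool [-1.4  1.1 40.5] t 2.52 q6 -0.616 rot [-3.137e+00 -3.000e-03  1.769e+00] pos [ 553.4 -173.3  122.5] Mz [-0.04 -0.07  0.04] F [-0.4  1.1  0.2]
```

View pics/a.png

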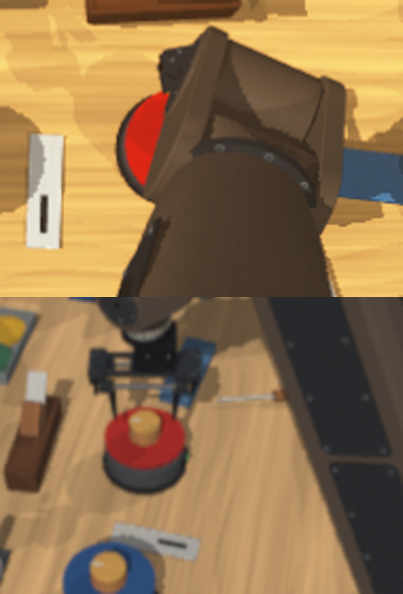

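The side crop shows the two fingers straddling the brass cap at about (145,430), centred with room on both sides. In the top crop the arm hides the cap. I'll descend and close gently.

advance([
  {"sx": -1, "sy": 1, "sz": 20, "aperture": 1},
  {"sx": -1, "sy": 1, "sz": 38, "aperture": 1},
  {"sx": -1, "sy": 1, "sz": 40, "aperture": 1},
  {"sx": -1, "sy": 1, "sz": 40, "aperture": 1},
])

```text
t: 2.95
eef_pos: [556.0, -175.1, 86.2]
tcp_rot: [3.142, 0.0, 1.77]
ft_force: [-0.0, 0.9, 0.2]
opening: 0.999
grip_force: 0.0
```

advance([
  {"aperture": 0.4},
  {"aperture": 0.4},
  {"aperture": 0.4},
  {"aperture": 0.4},
  {"aperture": 0.4},
])

```text
t: 3.37
eef_pos: [555.8, -175.3, 86.2]
tcp_rot: [3.141, 0.001, 1.771]
ft_force: [0.1, -0.9, 0.5]
opening: 0.709
grip_force: 0.0
```

```bash
python3 -c "
from h import *
go(554.6,-174.4,82)"
```

```text
delta tool [ 1.1 -1.   4.2] t 3.37 q6 -0.619 rot [3.141e+00 1.000e-03 1.771e+00] pos [ 555.8 -175.3   86.2] Mz [ 0.   -0.05  0.  ] F [ 0.1 -0.9  0.5]
```

advance([
  {"sx": 1, "sy": -1, "sz": 4, "aperture": 0.62},
  {"sx": 1, "sy": -1, "sz": 4, "aperture": 0.4},
  {"sx": 1, "sy": -1, "sz": 4, "aperture": 0.2},
  {"sx": 1, "sy": -1, "sz": 4, "aperture": 0},
  {"sx": 1, "sy": -1, "sz": 4, "aperture": 0},
])

```text
t: 3.78
eef_pos: [554.4, -174.4, 81.5]
tcp_rot: [-3.141, -0.0, 1.771]
ft_force: [-0.0, -0.8, -1.6]
opening: 0.562
grip_force: 30.0
```

advance([
  {"aperture": 0},
  {"aperture": 0},
  {"aperture": 0},
  {"aperture": 0},
])

```text
t: 4.12
eef_pos: [554.5, -174.4, 81.6]
tcp_rot: [3.142, 0.0, 1.771]
ft_force: [0.4, -0.6, -0.8]
opening: 0.566
grip_force: 30.0
```

```bash
python3 -c "
from h import *
go(554.6,-174.4,82)"
```

```text
delta tool [ 0.   0.1 -0.4] t 4.12 q6 -0.618 rot [3.142 0.    1.771] pos [ 554.5 -174.4   81.6] Mz [-0.08 -0.08  0.03] F [ 0.4 -0.6 -0.8]
```

Gripped at 30 N with hardly any side force. Next is a small trial turn in the positive tool direction.

advance([
  {"spin": 0.06, "aperture": 0},
  {"spin": 0.12, "aperture": 0},
  {"spin": 0.18, "aperture": 0},
  {"spin": 0.24, "aperture": 0},
  {"spin": 0.24, "aperture": 0},
])

```text
t: 4.53
eef_pos: [554.5, -174.4, 81.7]
tcp_rot: [3.141, 0.0, 1.528]
ft_force: [-0.1, 0.0, -2.2]
opening: 0.563
grip_force: 30.0
```

```bash
python3 -c "
from h import *
go(554.6,-174.4,82)"
```

```text
delta tool [ 0.   0.1 -0.3] t 4.53 q6 -0.376 rot [3.141 0.    1.528] pos [ 554.5 -174.4   81.7] Mz [-0.02 -0.1   0.01] F [-0.1  0.  -2.2]
```

advance([
  {"spin": 0.05, "aperture": 0},
  {"spin": 0.1, "aperture": 0},
  {"spin": 0.1, "aperture": 0},
])

```text
t: 4.78
eef_pos: [554.5, -174.4, 81.6]
tcp_rot: [3.142, 0.0, 1.431]
ft_force: [-0.9, 0.4, -1.0]
opening: 0.561
grip_force: 30.0
```

```bash
python3 -c "
from h import *
go(554.6,-174.4,82)"
```

```text
delta tool [ 0.   0.1 -0.4] t 4.78 q6 -0.278 rot [3.142 0.    1.431] pos [ 554.5 -174.4   81.6] Mz [-0.06 -0.1  -0.01] F [-0.9  0.4 -1. ]
```

advance([
  {"spin": 0.05, "aperture": 0},
  {"spin": 0.1, "aperture": 0},
  {"spin": 0.1, "aperture": 0},
])

```text
t: 5.03
eef_pos: [554.5, -174.4, 81.6]
tcp_rot: [3.142, 0.0, 1.331]
ft_force: [-0.2, -0.2, -1.8]
opening: 0.564
grip_force: 30.0
```

```bash
python3 -c "
from h import *
go(554.6,-174.4,82)"
```

```text
delta tool [ 0.   0.1 -0.4] t 5.03 q6 -0.179 rot [3.142 0.    1.331] pos [ 554.5 -174.4   81.6] Mz [-0.01 -0.05 -0.  ] F [-0.2 -0.2 -1.8]
```

advance([
  {"sz": -0.5, "spin": 0.1, "aperture": 0},
  {"sz": -1, "spin": 0.2, "aperture": 0},
  {"sz": -1.5, "spin": 0.3, "aperture": 0},
  {"sz": -2, "spin": 0.4, "aperture": 0},
  {"sz": -2, "spin": 0.4, "aperture": 0},
])

```text
t: 5.45
eef_pos: [554.5, -174.5, 83.7]
tcp_rot: [3.141, -0.0, 0.93]
ft_force: [0.2, -0.2, -1.2]
opening: 0.565
grip_force: 30.0
```

```bash
python3 - <<'E'
from h import *
go(554.6,-174.4,82)
p,d=read_camera("side"); o=cv2.imread("pics/side0.png")
f=lambda q:cv2.resize(q[135:200,290:370],None,fx=6,fy=6,interpolation=2)
cv2.imwrite("pics/b.png",cv2.resize(np.hstack([f(o),f(p[...,::-1])]),(800,325)))
E
```

```text
delta tool [0.1 0.  1.7] t 5.45 q6 0.223 rot [ 3.141 -0.     0.93 ] pos [ 554.5 -174.5   83.7] Mz [-0.05 -0.06 -0.  ] F [ 0.2 -0.2 -1.2]
```

View pics/b.png

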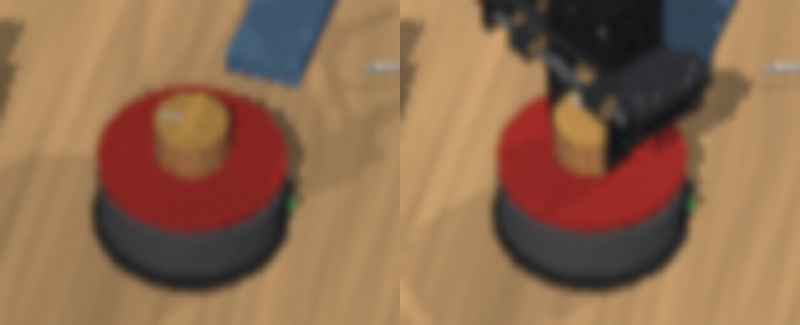

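The white dash at (170,115) in the left crop is gone from that spot in the right crop. So the cap has turned 0.84 rad with the fingers and met no stop, which makes it a left-hand thread. I'll keep going this way, climbing with it.

advance([
  {"sz": -0.5, "spin": 0.1, "aperture": 0},
  {"sz": -1, "spin": 0.2, "aperture": 0},
  {"sz": -1.5, "spin": 0.3, "aperture": 0},
  {"sz": -1.8, "spin": 0.4, "aperture": 0},
  {"sz": -2.1, "spin": 0.5, "aperture": 0},
])

```text
t: 5.92
eef_pos: [554.5, -174.4, 85.7]
tcp_rot: [3.142, 0.0, 0.432]
ft_force: [-0.3, 0.6, -1.3]
opening: 0.56
grip_force: 30.0
```

advance([
  {"sz": -0.3, "spin": 0.1, "aperture": 0},
  {"sz": -0.7, "spin": 0.2, "aperture": 0},
  {"sz": -1, "spin": 0.3, "aperture": 0},
  {"sz": -1.3, "spin": 0.4, "aperture": 0},
  {"sz": -1.6, "spin": 0.5, "aperture": 0},
])

```text
t: 6.33
eef_pos: [554.4, -174.4, 87.3]
tcp_rot: [3.142, 0.0, -0.068]
ft_force: [0.0, -0.6, -1.7]
opening: 0.56
grip_force: 30.0
```

```bash
python3 -c "
from h import *
go(554.6,-174.4,82)"
```

```text
delta tool [ 0.2 -0.   5.3] t 6.33 q6 1.22 rot [ 3.142  0.    -0.068] pos [ 554.4 -174.4   87.3] Mz [ 0.    0.04 -0.05] F [ 0.  -0.6 -1.7]
```

advance([
  {"sz": -0.3, "spin": 0.1, "aperture": 0},
  {"sz": -0.7, "spin": 0.2, "aperture": 0},
  {"sz": -1, "spin": 0.3, "aperture": 0},
  {"sz": -1.3, "spin": 0.4, "aperture": 0},
  {"sz": -1.6, "spin": 0.5, "aperture": 0},
])

```text
t: 6.75
eef_pos: [554.4, -174.4, 88.9]
tcp_rot: [3.142, 0.0, -0.568]
ft_force: [0.1, 0.3, -2.2]
opening: 0.569
grip_force: 30.0
```

advance([
  {"sz": -0.3, "spin": 0.1, "aperture": 0},
  {"sz": -0.7, "spin": 0.2, "aperture": 0},
  {"sz": -1, "spin": 0.3, "aperture": 0},
  {"sz": -1.3, "spin": 0.4, "aperture": 0},
  {"sz": -1.6, "spin": 0.5, "aperture": 0},
])

```text
t: 7.17
eef_pos: [554.4, -174.4, 90.5]
tcp_rot: [3.141, -0.0, -1.068]
ft_force: [-0.2, -0.4, -2.3]
opening: 0.568
grip_force: 30.0
```

advance([
  {"sz": -0.5, "spin": 0.1, "aperture": 0},
  {"sz": -1, "spin": 0.2, "aperture": 0},
  {"sz": -1, "spin": 0.2, "aperture": 0},
])

```text
t: 7.42
eef_pos: [554.5, -174.4, 91.6]
tcp_rot: [-3.142, -0.0, -1.268]
ft_force: [0.3, 0.4, -1.6]
opening: 0.564
grip_force: 30.0
```

```bash
python3 -c "
from h import *
go(554.6,-174.4,82)"
```

```text
delta tool [ 0.  -0.1  9.6] t 7.42 q6 2.421 rot [-3.142 -0.    -1.268] pos [ 554.5 -174.4   91.6] Mz [ 0.1  -0.09 -0.01] F [ 0.3  0.4 -1.6]
```

I've turned it 3.04 rad in total. Next is a gentle lift, watching for resistance.

advance([
  {"sz": -1, "aperture": 0},
  {"sz": -2, "aperture": 0},
  {"sz": -3, "aperture": 0},
  {"sz": -3, "aperture": 0},
])

```text
t: 7.75
eef_pos: [554.5, -174.5, 94.7]
tcp_rot: [-3.141, -0.0, -1.267]
ft_force: [0.1, 0.8, -1.5]
opening: 0.56
grip_force: 30.0
```

advance([
  {"sz": -2, "aperture": 0},
  {"sz": -4, "aperture": 0},
  {"sz": -6, "aperture": 0},
  {"sz": -6, "aperture": 0},
])

```text
t: 8.08
eef_pos: [554.7, -174.5, 101.1]
tcp_rot: [-3.141, -0.001, -1.269]
ft_force: [0.0, -1.1, -1.0]
opening: 0.559
grip_force: 30.0
```

advance([
  {"sz": -10, "aperture": 0},
  {"sz": -22, "aperture": 0},
  {"sz": -36, "aperture": 0},
  {"sz": -50, "aperture": 0},
  {"sz": -62, "aperture": 0},
])

```text
t: 8.5
eef_pos: [554.6, -174.4, 164.1]
tcp_rot: [-3.141, -0.001, -1.269]
ft_force: [-0.1, -0.2, -1.1]
opening: 0.559
grip_force: 30.0
```

advance([
  {"sz": -4, "aperture": 0},
  {"sz": -4, "aperture": 0},
  {"sz": -4, "aperture": 0},
  {"sz": -4, "aperture": 0},
  {"sz": -4, "aperture": 0},
])

```text
t: 8.92
eef_pos: [554.2, -174.3, 165.8]
tcp_rot: [3.141, 0.001, -1.269]
ft_force: [0.3, -0.6, -1.7]
opening: 0.562
grip_force: 30.0
```

```bash
python3 - <<'E'
from h import *
go(554.6,-174.4,165)
p,d=read_camera("side"); P=cloud("side",d)
m=(P[...,2]>115)&(P[...,2]<200)&(np.hypot(P[...,0]-554.6,P[...,1]+174.4)<29)&(p[...,0]>p[...,2]*1.5+20); print(m.sum(),np.percentile(P[m][:,2],[2,50,98]),P[m].mean(0))
cv2.imwrite("pics/c.png",cv2.resize(p[105:205,270:400,::-1],None,fx=5,fy=5,interpolation=2))
E
```

```text
delta tool [ 0.2 -0.4  0.8] t 8.92 q6 2.422 rot [ 3.141e+00  1.000e-03 -1.269e+00] pos [ 554.2 -174.3  165.8] Mz [0.15 0.01 0.03] F [ 0.3 -0.6 -1.7]
202 [161.24239604 192.85971913 198.34761264] [ 552.60950267 -165.34919867  187.30137737]
```

View pics/c.png

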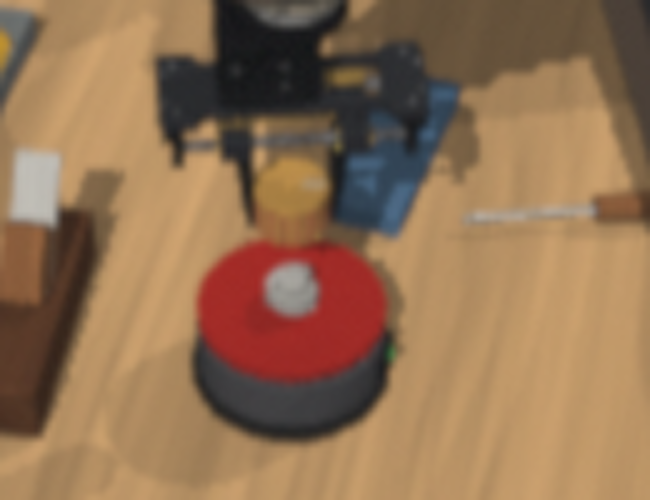

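The cap is held upright at about (292,205) above the bare spindle at (292,290). Its top is near z 195 and its underside near z 159, which leaves a gap of about 59 mm. The dash now points to -x, matching the turn of about 3 rad. The wooden plane, stone and screwdriver look undisturbed.

```bash
python3 -c "
from cell import env, order, read_camera, camera_info, state
s=state(); print(abs(s['qvel']).max(), s['grip_force']); print(order.job_done())"
```

```text
0.004648413769870241 29.99969688244164
the job is handed in; nothing more can be done
None
```

The red head's cap had a left-hand thread; I unscrewed it, lifted it off and handed the job in with it held upright at rest about 59 mm above its spindle, after about 9 s of the 50 s allowed; the judge's result was not shown.

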